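# Tip the parts tote so the deadeyes gather in the blue corner

### The arm

A 6-joint arm with a two-finger parallel gripper is mounted at the origin on a cart in front of the work surface, level with it; the furniture and walls round the work are solid. World frame = base frame: x ahead of the robot, y to its left, z up, the work surface at z = 0. Lengths are in m, angles in rad, forces in N, time in s.
With the tool pointing down it reaches from about 0.4 to 0.825 m from the base axis. Payload 7 kg.
Tool frame: the origin (TCP) lies midway between the tips of the shut fingers; the grasp point (between the pads) lies 19 mm behind it; z points along the fingers, y is the line along which they close (so a half turn about z gives the same grasp; the last joint's range is limited). The gripper opens to 88 mm and grips with 3 to 60 N. Pads are 19 mm wide; open, the fingers measure 130 mm over their backs; the gripper's body (78 mm by 193 mm) begins 47 mm behind the grasp point.
Start: joints at [-0.908, 0.359, 0.012, 0, -1.224, -0.288], TCP at [0.247, -0.628, 0.187] pointing down, gripper open.
Joint ranges: [-3.07, 3.07], [-1.43, 2.12], [-1.02, 1.25], [-3.03, 1.67], [-3.05, -0], [-3.03, 3.03]. Speed limits (rad/s): [2.39, 2.39, 3.01, 3.14, 3.14, 3.14].

### API

Orientations are given as [roll, pitch, yaw] about the fixed x, y, z axes, in that order (R = Rz(yaw) Ry(pitch) Rx(roll)).
In Python, from station import telemetry, eyes, ticket, recognise, trace gives the robot as it stands. The module is installed in compiled form; this text tells all that it offers.
- The arm moves only by the tool servo_tool, never from a script. Its argument "series" is a list that holds one entry, the list of rows, each a list of 4 numbers: the shift along the tool's x, y, z in mm, then the turn about the tool's z in rad. In form: [[[x, y, z, roll], ...]]. A call has exactly 10 rows; each row shifts and turns the commanded pose from where the row before left it, along the tool's axes as they then stand; what a row does not reach is not made up. A row lasts 1/12 s, in which the tool goes at most 41.7 mm and 7.16 degrees, less where a joint would pass 70% of its speed; a pose out of reach is approached as far as the arm can. A call is refused whole if a number of a shift passes 41.7 or a number of a turn 0.125, either way. A call with a gripper value outside its range is refused whole. "claw" is the gripper's target within -1 to 1 (shut at 1, half-way at 0, fully open at -1), set as the call begins (left out, the last holds). The fingers move at their own pace and stop on an object; "grip_force" is the grip in N (left out, the last holds). Time passes only in rows, so rows that do not move let the fingers close, or fill a call up. It gives the time, the measured TCP pose, the force, the opening and the grip force at its end, in the units of the state.
- telemetry.get_state(): the state, without advancing time (a new reading comes with each control period).
- eyes.grab_frame(name): name is "scene" or "top"; returns the picture (384x512x3 uint8, red, green, blue); there is no depth.
- eyes.calibration(name): a dict with "mtx" (3x3 intrinsics, pixels), "rvec" (rotation vector, rad) and "tvec" (3), from world to camera coordinates, as OpenCV has them. Camera axes: x right, y down, z forward; pixel columns grow to the right and rows downward; lengths in m; the calibration is good to about 2 mm. A picture is of the moment at which its call begins. calibration takes no time and is no camera call.
- ticket.job_done(): hands the job in; it is judged then, once.
Trained networks look in the newest picture that a camera, given by its name, has taken for a name from the list of things; names that differ only in an ending like _2 or _b are one class to them, and where a whole thing is asked for, a point or a joint stands for the part that bears it (a point fixed in the world has none). Each returns a list of dicts, best first, with "conf" (0 to 1); they miss things now and then, are a little off and sometimes report something else, mostly with a low value. They report only what shows in the picture. A call takes as long as a camera call.
- recognise(camera, name): "position" ([x, y, z] in m, in world coordinates, good to about 4 mm: the middle of the surface that is visible of it).
- trace(camera, name): "mask" (384x512 bool, what is visible of it).
The state is a dict: "t": time; "q": joint angles; "qd": joint speeds; "joint_efforts": joint torques, N m; "eef_pos": TCP position; "ee_rot": TCP orientation; "force": force on the tool from outside, world axes, zero at the start; "moment": the same for the moment, N m; "width": finger opening in m; "gripper_force": force on a finger pad.
Only numpy, scipy, OpenCV 4.12 (cv2) and the standard library are available. Lean on these libraries where they do the work, as an engineer would, in place of code of your own. Each camera call takes 0.05 s, during which the arm holds its last target. There are 200 camera calls.

### The job

Pick up the small grey tote by its black handle, lift it about ten centimetres clear of the table, and tip it towards its blue corner until all four brass deadeyes have slid together into that corner. Do not spill any and leave everything else on the bench alone. Finish while holding the tote like that: off the table, still, and tipped about 30 degrees down towards the blue corner so that the fittings stay gathered there for picking.

Things in the scene. Friction and masses are not known exactly. Their poses are not given: they have to be found in the camera images.
- tote: Grey plastic carrying tote, open on top, 158 x 118 mm outside (x long, y short), walls 38 mm high and 4 mm thick, floor 4 mm thick, 0.25 to 0.4 kg. Origin: centre of its underside; z up. A straight bar handle runs along its x axis above the middle, from an upright at each short end; the underside of the bar is 83 mm above the tote's underside, so the parts pass freely beneath it.
- tote_grip (a point): Middle of the handle bar, 92 mm above the tote's underside (axes as the tote's). The black grip is 90 mm long (along the tote's x), 17 mm wide (along y) and 18 mm high (its top is 101 mm above the underside); take it from above with the fingers closing along the tote's y.
- blue_corner: The blue marking of one corner of the tote (the corner at tote -x, +y): a blue sleeve outside both walls and a light blue floor patch 60 x 60 mm. It is fixed to the tote; its origin is the tote's origin (centre of the underside), its x axis points horizontally (when the tote stands level) from the tote's middle out to the blue corner, its z is the tote's up. Tipping that x axis down below the horizontal tips the tote towards the blue corner.
- tote_corner (a point): The inside point of the blue corner, where its two walls meet the floor, 4 mm above the tote's underside: at (-75, +55, +4) mm in the tote's frame.
- foot_a (a point): Outer bottom corner of the tote at (-79, +59, 0) mm in its frame (the blue corner).
- foot_b (a point): Outer bottom corner of the tote at (+79, +59, 0) mm in its frame.
- foot_c (a point): Outer bottom corner of the tote at (+79, -59, 0) mm in its frame.
- foot_d (a point): Outer bottom corner of the tote at (-79, -59, 0) mm in its frame.
- deadeye_1: Brass deadeye 1 of 4, all alike (a round model-ship fitting with a groove and three holes): a disc of 16 mm diameter, 8 mm thick, about 12 g, lying loose on the tote's floor. Origin: centre of its underside. It is slick: it begins to slide when the floor is tipped 6 to 10 degrees, and slides reliably along a wall into the corner at 30 degrees or more.
- deadeye_2: Brass deadeye 2 of 4, all alike (a round model-ship fitting with a groove and three holes): a disc of 16 mm diameter, 8 mm thick, about 12 g, lying loose on the tote's floor. Origin: centre of its underside. It is slick: it begins to slide when the floor is tipped 6 to 10 degrees, and slides reliably along a wall into the corner at 30 degrees or more.
- deadeye_3: Brass deadeye 3 of 4, all alike (a round model-ship fitting with a groove and three holes): a disc of 16 mm diameter, 8 mm thick, about 12 g, lying loose on the tote's floor. Origin: centre of its underside. It is slick: it begins to slide when the floor is tipped 6 to 10 degrees, and slides reliably along a wall into the corner at 30 degrees or more.
- deadeye_4: Brass deadeye 4 of 4, all alike (a round model-ship fitting with a groove and three holes): a disc of 16 mm diameter, 8 mm thick, about 12 g, lying loose on the tote's floor. Origin: centre of its underside. It is slick: it begins to slide when the floor is tipped 6 to 10 degrees, and slides reliably along a wall into the corner at 30 degrees or more.
- paint_pot_1: Bystander: small red enamel pot, 32 mm diameter, 42 mm high, loose.
- paint_pot_2: Bystander: small blue enamel pot, 32 mm diameter, 42 mm high, loose.
- eraser: Bystander: blue and white eraser, 20 x 45 x 12 mm, loose.
- thread_spool: Bystander: wooden thread spool, 34 mm diameter, 36 mm high, loose.
- glue_bottle: Bystander: white glue bottle with a green nozzle, 31 mm diameter, 84 mm high, loose.
- battery: Bystander: grey block battery with a black top, 48 x 70 x 108 mm, loose.
- sand_block: Bystander: wooden sanding block, 36 x 70 x 26 mm, loose.

How it is judged:
By the outcome, as a careful person would: the job done as asked, in the order asked, and still so for the second after the job is handed in, while the arm keeps its last pose, push and grip.
It also fails if it takes over 32 s, if anything falls off the work surface, if the arm or the gripper's body presses on something with over 40 N, if the wrist force passes 120 N, or if a joint passes its speed limit or range.

## Working session

There is one attempt and no reset: what is moved stays moved. The work goes in short steps, Python scripts to look and compute and a tool call to move; the robot and the scene stay as the last step left them, time stands still between calls to the robot, and variables do not carry over. Pictures are saved under pics/ and viewed, at most 10 in all, crops included, and the job is handed in when it is done.

Besides the shell and the picture viewer there is one more tool, called after ">>>" by a JSON object that holds its "api" and its "payload", one argument or row to a line. servo_tool: Moves the arm, as the interface text tells. Its arguments: {"type":"object","properties":{"series":{"type":"array"},"claw":{"type":"number"},"grip_force":{"type":"number"}},"required":["series"]}

```bash
mkdir -p pics
cat > h.py <<'E'
import numpy as np, cv2
from station import telemetry, eyes, ticket, recognise, trace
from scipy.spatial.transform import Rotation as R
def snap(c,f):
    im=eyes.grab_frame(c); cv2.imwrite('pics/'+f,im[:,:,::-1]); return im
def proj(c,p):
    k=eyes.calibration(c); return cv2.projectPoints(np.float64(p).reshape(-1,3),k['rvec'],k['tvec'],k['mtx'],None)[0][:,0]
def ray(c,uv,z):
    k=eyes.calibration(c); Rm=cv2.Rodrigues(k['rvec'])[0]; o=-Rm.T@k['tvec'].ravel()
    d=Rm.T@np.linalg.inv(k['mtx'])@np.array([uv[0],uv[1],1.]); return o+d*(z-o[2])/d[2]
E
python3 - <<'E'
from h import *
a=snap('top','a.png'); b=snap('scene','b.png')
cv2.imwrite('pics/ab.png',np.hstack([a,b])[:,:,::-1][:, :])
s=telemetry.get_state(); print(s['t'],s['eef_pos'],s['ee_rot'],s['width'],s['force'])
for n in ['tote','tote_grip','blue_corner','tote_corner','foot_a','deadeye_1','battery','glue_bottle','paint_pot_1','paint_pot_2','thread_spool','sand_block','eraser']:
    for c in ['top','scene']:
        print(n,c,[(np.round(d['position'],3).tolist(),round(d['conf'],2)) for d in recognise(c,n)][:5])
E
```

```text
0.1 [ 0.24692362 -0.62769487  0.18641789] [ 3.14012428e+00 -1.37273662e-04 -2.76684700e+00] 0.0875658250907264 [-0.01452426 -0.39151756  0.31445686]
tote top [([0.531, -0.175, -0.0], 0.72), ([0.512, 0.311, 0.044], 0.38)]
tote scene [([0.528, -0.168, 0.019], 0.95)]
tote_grip top [([0.529, -0.177, 0.004], 0.56)]
tote_grip scene [([0.527, -0.172, 0.019], 0.93)]
blue_corner top [([0.498, -0.219, 0.004], 0.64), ([0.764, -0.138, 0.021], 0.45)]
blue_corner scene []
tote_corner top [([0.527, -0.172, 0.003], 0.96)]
tote_corner scene []
foot_a top [([0.532, -0.174, 0.006], 0.56)]
foot_a scene [([0.528, -0.168, 0.016], 0.95)]
deadeye_1 top [([0.513, 0.312, 0.043], 0.57)]
deadeye_1 scene [([0.761, -0.128, 0.028], 0.46)]
battery top [([0.766, -0.017, 0.098], 0.84)]
battery scene [([0.762, -0.011, 0.07], 0.76)]
glue_bottle top [([0.674, -0.016, 0.043], 0.67), ([0.526, 0.257, 0.042], 0.27)]
glue_bottle scene [([0.529, -0.172, 0.02], 0.62), ([0.67, -0.012, 0.051], 0.36)]
paint_pot_1 top [([0.511, 0.314, 0.045], 0.6), ([0.53, -0.173, 0.006], 0.23)]
paint_pot_1 scene [([0.521, 0.268, 0.039], 0.69)]
paint_pot_2 top [([0.511, 0.314, 0.045], 0.6), ([0.53, -0.173, 0.006], 0.23)]
paint_pot_2 scene [([0.521, 0.268, 0.039], 0.69)]
thread_spool top [([0.778, 0.221, 0.036], 0.47), ([0.511, 0.312, 0.045], 0.3)]
thread_spool scene [([0.775, 0.227, 0.032], 0.65)]
sand_block top [([0.764, -0.137, 0.025], 0.8)]
sand_block scene [([0.761, -0.129, 0.028], 0.64)]
eraser top [([0.46, 0.325, 0.015], 0.47)]
eraser scene []
```

View pics/a.png

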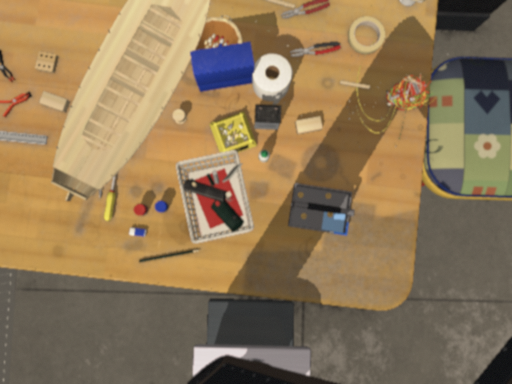

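View pics/b.png

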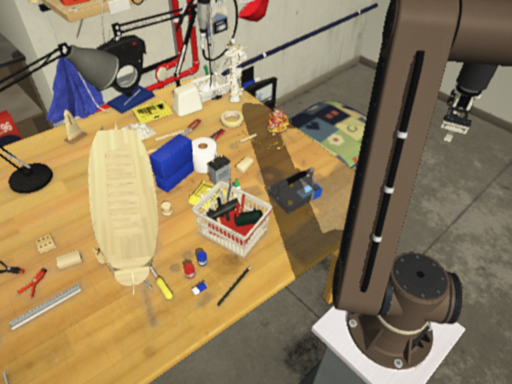

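The top view shows the tote at about pixel (321,209), with the blue sleeve at its lower right around (350,225). The scene view shows it at (297,190). Next I'll fit its pose.

```bash
cat > fit.py <<'E'
from h import *
from scipy.optimize import minimize
def tp(x,y,yaw,pts,z=0):
    return np.asarray(pts)@R.from_euler('z',yaw).as_matrix().T+[x,y,z]
P=[]
for z in (0,.038):
    P+=[[sx*.079,sy*.059,z] for sx in(-1,1) for sy in(-1,1)]
bar=[[sx*.077,sy*.006,z] for sx in(-1,1) for sy in(-1,1) for z in(.04,.099)]
def sil(c,v):
    m=np.zeros((384*4,512*4),np.uint8)
    for Q in(P,bar):
        h=cv2.convexHull(np.float32(proj(c,tp(*v,Q))*4+1.5)); cv2.fillConvexPoly(m,np.int32(np.round(h)),1)
    return m
E
python3 - <<'E'
from fit import *
M={}
for c in('top','scene'):
    eyes.grab_frame(c); r=trace(c,'tote'); print(c,[(round(d['conf'],2),int(d['mask'].sum()),np.argwhere(d['mask']).mean(0)) for d in r])
    M[c]=cv2.resize(r[0]['mask'].astype(np.uint8),None,fx=4,fy=4,interpolation=cv2.INTER_LINEAR)
def cost(v,cs):
    return sum(1-(sil(c,v)&M[c]).sum()/(sil(c,v)|M[c]).sum() for c in cs)
for cs in(['top'],['scene'],['top','scene']):
    best=None
    for y0 in np.radians([-30,-20,-10,0,10]):
        r=minimize(cost,[.525,-.172,y0+np.pi],args=(cs,),method='Nelder-Mead',options=dict(initial_simplex=np.array([.525,-.172,y0+np.pi])+np.array([[0,0,0],[.01,0,0],[0,.01,0],[0,0,.15]]),xatol=1e-4,fatol=1e-4))
        if best is None or r.fun<best.fun: best=r
    print(cs,best.x,np.degrees(best.x[2]),best.fun)
v=best.x
out=[]
for c in('top','scene'):
    im=eyes.grab_frame(c)[:,:,::-1]; m=proj(c,tp(*v,P)).mean(0).astype(int); x0,y0=m[0]-48,m[1]-40
    cr=cv2.resize(im[y0:y0+80,x0:x0+96],None,fx=6,fy=6,interpolation=cv2.INTER_CUBIC); cr=np.uint8(255*(cr/255.)**.6)
    o=cr.copy()
    for Q in(P[:4],P[4:],[[-.045,0,.101],[.045,0,.101]],[[-.075,.055,.004]]):
        for p in proj(c,tp(*v,Q)): cv2.circle(o,tuple(np.int32((p-[x0,y0]+.5)*6)),3,(0,0,255),-1)
    out.append(o)
o=np.vstack(out); cv2.imwrite('pics/c.png',cv2.resize(o,None,fx=.62,fy=.62,interpolation=cv2.INTER_AREA))
E
```

```text
top [(0.56, 2504, array([208.50399361, 320.97204473]))]
scene [(0.85, 1487, array([190.64559516, 295.00672495])), (0.59, 56, array([186.82142857, 236.23214286])), (0.49, 477, array([169.78825996, 219.360587  ]))]
['top'] [ 0.53364135 -0.17554318  4.58965273] 262.96773108488435 0.07117429332578917Traceback (most recent call last):
  File "<stdin>", line 11, in <module>
    res = _minimize_neldermead(fun, x0, args, callback, bounds=bounds,
                               **options)
    fxr = func(xr)
    fx = function(np.copy(x), *(wrapper_args + args))
  File "<stdin>", line 7, in cost
  File "<stdin>", line 7, in <genexpr>
  File "fit.py", line 12, in sil
    h=cv2.convexHull(np.float32(proj(c,tp(*v,Q))*4+1.5)); cv2.fillConvexPoly(m,np.int32(np.round(h)),1)
                                ~~~~^^^^^^^^^^^^
  File "h.py", line 7, in proj
    k=eyes.calibration(c); return cv2.projectPoints(np.float64(p).reshape(-1,3),k['rvec'],k['tvec'],k['mtx'],None)[0][:,0]
ValueError: time passes only in moves, steps and waits
```

```bash
cat > h.py <<'E'
import numpy as np, cv2
from station import telemetry, eyes, ticket, recognise, trace
from scipy.spatial.transform import Rotation as R
K={c:eyes.calibration(c) for c in('top','scene')}
def snap(c,f):
    im=eyes.grab_frame(c); cv2.imwrite('pics/'+f,im[:,:,::-1]); return im
def proj(c,p):
    k=K[c]; return cv2.projectPoints(np.float64(p).reshape(-1,3),k['rvec'],k['tvec'],k['mtx'],None)[0][:,0]
def ray(c,uv,z):
    k=K[c]; Rm=cv2.Rodrigues(k['rvec'])[0]; o=-Rm.T@k['tvec'].ravel()
    d=Rm.T@np.linalg.inv(k['mtx'])@np.array([uv[0],uv[1],1.]); return o+d*(z-o[2])/d[2]
E
cat > run.py <<'E'
from fit import *
M={}
for c in('top','scene'):
    eyes.grab_frame(c); r=trace(c,'tote')
    M[c]=cv2.resize(r[0]['mask'].astype(np.uint8),None,fx=4,fy=4,interpolation=cv2.INTER_LINEAR)
def cost(v,cs):
    return sum(1-(sil(c,v)&M[c]).sum()/(sil(c,v)|M[c]).sum() for c in cs)
for cs in(['top'],['scene'],['top','scene']):
    best=None
    for y0 in np.radians([75,90]):
        r=minimize(cost,[.53,-.172,y0],args=(cs,),method='Nelder-Mead',options=dict(initial_simplex=np.array([.525,-.172,y0])+np.array([[0,0,0],[.01,0,0],[0,.01,0],[0,0,.15]]),xatol=1e-4,fatol=1e-4,maxfev=80))
        if best is None or r.fun<best.fun: best=r
    print(cs,best.x,np.degrees(best.x[2]),best.fun)
v=best.x
out=[]
for c in('top','scene'):
    im=eyes.grab_frame(c)[:,:,::-1]; m=proj(c,tp(*v,P)).mean(0).astype(int); x0,y0=m[0]-48,m[1]-40
    cr=cv2.resize(im[y0:y0+80,x0:x0+96],None,fx=6,fy=6,interpolation=cv2.INTER_CUBIC); cr=np.uint8(255*(cr/255.)**.6)
    o=cr.copy()
    for Q in(P[:4],P[4:],[[-.045,0,.101],[.045,0,.101]],[[-.075,.055,.004]]):
        for p in proj(c,tp(*v,Q)): cv2.circle(o,tuple(np.int32((p-[x0,y0]+.5)*6)),3,(0,0,255),-1)
    out.append(o)
o=np.vstack(out); cv2.imwrite('pics/c.png',cv2.resize(o,None,fx=.62,fy=.62,interpolation=cv2.INTER_AREA))
print(telemetry.get_state()['t'])
E
python3 run.py
```

```text
['top'] [ 0.53332742 -0.17414584  1.45009691] 83.08443299282244 0.06794466216535244
['scene'] [ 0.53199469 -0.16960645  1.41373497] 81.00104735748376 0.04218932931928421
['top', 'scene'] [ 0.5330131  -0.17209922  1.43724282] 82.34794764160883 0.13465937091223146
1.9
```

View pics/c.png

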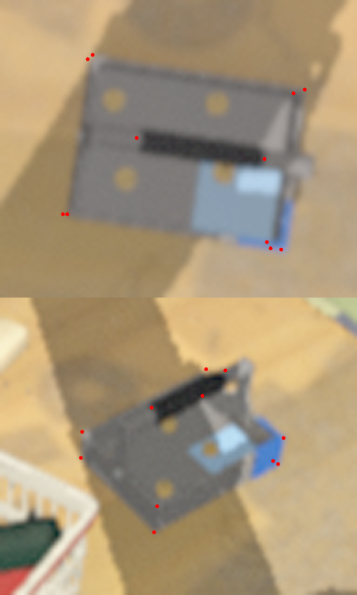

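The fit lines up with the picture: tote at (0.532, -0.173), yaw about 82.3°. The blue corner is nearest the robot's right, and the four brass discs sit at crop pixels (115,98), (217,103), (125,178) and (223,172).

The rows can't pitch the tool, so I'll test with it empty whether the reach limit tilts it.

>>> {"api": "servo_tool", "payload": {
  "series": [
    [[0, -25, 0, 0], [0, -25, 0, 0], [0, -25, 0, 0], [0, -25, 0, 0], [0, -25, 0, 0], [0, -25, 0, 0], [0, -25, 0, 0], [0, -25, 0, 0], [0, -25, 0, 0], [0, -25, 0, 0]]
  ],
  "claw": -1
}}

```text
t: 2.73
eef_pos: [0.3389, -0.8617, 0.1872]
ee_rot: [-3.142, -0.0, -2.767]
force: [0.7, -0.8, -0.1]
width: 0.0877
gripper_force: 0.0
```

```bash
python3 -c "
from h import *
s=telemetry.get_state();print(s['t'],s['q'],s['eef_pos'],s['ee_rot'],np.hypot(*s['eef_pos'][:2]));print(R.from_euler('xyz',s['ee_rot']).as_matrix())"
```

```text
2.7333 [-9.87457428e-01  8.25846314e-01  8.21281389e-01  3.00147534e-05
 -1.56620731e+00 -2.08541581e-01] [ 0.33886498 -0.8617047   0.1871942 ] [-3.14156287e+00 -2.43756075e-05 -2.76679520e+00] 0.925939771134067
[[-9.30581789e-01 -3.66084052e-01 -1.17788504e-05]
 [-3.66084051e-01  9.30581789e-01 -3.66430160e-05]
 [ 2.43756075e-05 -2.97872741e-05 -9.99999999e-01]]
```

>>> {"api": "servo_tool", "payload": {
  "series": [
    [[0, -20, 0, 0], [0, -20, 0, 0], [0, -20, 0, 0], [0, -20, 0, 0], [0, -20, 0, 0], [0, -20, 0, 0], [0, -20, 0, 0], [0, -20, 0, 0], [0, -20, 0, 0], [0, -20, 0, 0]]
  ]
}}

```text
t: 3.57
eef_pos: [0.3812, -0.9698, 0.1608]
ee_rot: [-3.044, -0.009, -2.767]
force: [-0.7, 0.2, 0.2]
width: 0.0876
gripper_force: 0.0
```

```bash
python3 -c "
from h import *
s=telemetry.get_state();print(s['t'],s['q'],s['eef_pos'],s['ee_rot'],np.hypot(*s['eef_pos'][:2]));print(R.from_euler('xyz',s['ee_rot']).as_matrix())"
```

```text
3.5667 [-1.00007345  1.07028102  1.25127159  0.02745256 -1.65781439 -0.19212413] [ 0.38119073 -0.96978308  0.16077752] [-3.04413984 -0.00858079 -2.7670844 ] 1.0420103629570792
[[-0.93065336 -0.36485623  0.02764524]
 [-0.36580145  0.92596631 -0.09367868]
 [ 0.00858069 -0.09729505 -0.99521859]]
```

>>> {"api": "servo_tool", "payload": {
  "series": [
    [[0, -30, 0, 0], [0, -30, 0, 0], [0, -30, 0, 0], [0, -30, 0, 0], [0, -30, 0, 0], [0, 30, 0, 0], [0, 30, 0, 0], [0, 30, 0, 0], [0, 30, 0, 0], [0, 30, 0, 0]]
  ]
}}

```text
t: 4.4
eef_pos: [0.352, -0.8967, 0.1186]
ee_rot: [-2.938, -0.019, -2.769]
force: [0.5, -1.3, 1.2]
width: 0.0878
gripper_force: 0.0
```

```bash
python3 -c "
from h import *
s=telemetry.get_state();print(s['t'],s['q'],s['eef_pos'],s['ee_rot'],np.hypot(*s['eef_pos'][:2]));print(R.from_euler('xyz',s['ee_rot']).as_matrix())"
```

```text
4.4 [-0.96843966  0.74594363  0.4692036   0.07196276 -1.10101998 -0.25383883] [ 0.35196776 -0.89674368  0.11858139] [-2.93818608 -0.01905767 -2.76864595] 0.9633434076531745
[[-0.93108862 -0.36043444  0.05622278]
 [-0.36429499  0.91065639 -0.19492074]
 [ 0.01905652 -0.20197016 -0.97920626]]
```

The reach limit does tilt the tool, and the tilt stays when it backs off (11.7° now). So I'll build a tool tilt lying in the tote's xz plane, grasp the bar with that, lift level, then turn about the leaning tool axis, which tips the tote. First I need to add tilt at another bearing so the lean lines up with the tote's x axis.

```bash
cat > go.py <<'E'
from h import *
def st(v=1):
    s=telemetry.get_state(); Rm=R.from_euler('xyz',s['ee_rot']).as_matrix(); z=Rm[:,2]; p=s['eef_pos']
    if v: print('t',s['t'],'q',np.round(s['q'],2),'p',np.round(p,4),'r',np.hypot(p[0],p[1]).round(3),'brg',np.degrees(np.arctan2(p[1],p[0])).round(1),
      '\ntilt',np.degrees(np.arccos(-z[2])).round(2),'@',np.degrees(np.arctan2(z[1],z[0])).round(1),'ytool brg',np.degrees(np.arctan2(Rm[1,1],Rm[0,1])).round(1),'yz',Rm[2,1].round(3),'F',np.round(s['force'],1),'w',s['width'],s['gripper_force'])
    return np.array(p),Rm
def rows(p,Rm,tgt,n,turn=0.):
    dr=turn/n; dp=(np.array(tgt)-p)/n*1000
    for i in range(n):
        print([round(float(a),1) for a in Rm.T@dp]+[round(dr,4)],end=', ' if n>i+1 else '\n'); Rm=Rm@R.from_euler('z',dr).as_matrix()
        if dr==0: print('x',n); break
    return Rm
E
python3 - <<'E'
from go import *
p,Rm=st(); rows(p,Rm,[-.393,-.843,.27],20)
u=np.array([np.cos(np.radians(-115)),np.sin(np.radians(-115)),0]); print('out',Rm.T@u)
for c in K: print(proj(c,[[-.4,-.85,.27],[-.43,-.95,0]]))
E
```

```text
t 4.4 q [-0.97  0.75  0.47  0.07 -1.1  -0.25] p [ 0.352  -0.8967  0.1186] r 0.963 brg -68.6 
tilt 11.7 @ -73.9 ytool brg 111.6 yz -0.202 F [ 0.5 -1.3  1.2] w 0.08775494951024068 0.0
[33.8, 14.3, -10.0, 0.0], x 20
out [ 0.72365844 -0.6730088   0.15289742]
[[652.78329788 661.35759352]
 [601.43878424 578.10366382]]
[[705.28910065 191.77040635]
 [655.69663536 236.54414203]]
```

>>> {"api": "servo_tool", "payload": {
  "series": [
    [[34, 14, -10, 0], [34, 14, -10, 0], [34, 14, -10, 0], [34, 14, -10, 0], [34, 14, -10, 0], [34, 14, -10, 0], [34, 14, -10, 0], [34, 14, -10, 0], [34, 14, -10, 0], [34, 14, -10, 0]]
  ]
}}

```text
t: 5.23
eef_pos: [-0.0218, -0.875, 0.1961]
ee_rot: [-2.938, -0.02, -2.769]
force: [-0.6, -0.4, 1.4]
width: 0.0876
gripper_force: 0.0
```

>>> {"api": "servo_tool", "payload": {
  "series": [
    [[34, 14, -10, 0], [34, 14, -10, 0], [34, 14, -10, 0], [34, 14, -10, 0], [34, 14, -10, 0], [34, 14, -10, 0], [34, 14, -10, 0], [34, 14, -10, 0], [34, 14, -10, 0], [34, 14, -10, 0]]
  ]
}}

```text
t: 6.07
eef_pos: [-0.3945, -0.8517, 0.2731]
ee_rot: [-2.939, -0.022, -2.769]
force: [0.2, -1.1, -0.0]
width: 0.0879
gripper_force: 0.0
```

>>> {"api": "servo_tool", "payload": {
  "series": [
    [[25, -24, 5, 0], [25, -24, 5, 0], [25, -24, 5, 0], [25, -24, 5, 0], [25, -24, 5, 0], [25, -24, 5, 0], [25, -24, 5, 0], [25, -24, 5, 0], [25, -24, 5, 0], [25, -24, 5, 0]]
  ]
}}

```text
t: 6.9
eef_pos: [-0.4618, -1.0225, 0.2227]
ee_rot: [-2.821, -0.163, -2.807]
force: [-0.0, 0.3, -0.8]
width: 0.0876
gripper_force: 0.0
```

```bash
python3 -c "
from go import *
p,Rm=st(); print(Rm[:,2])"
```

```text
t 6.9 q [-1.84  1.02  1.25 -0.05 -1.45  0.63] p [-0.4618 -1.0225  0.2227] r 1.122 brg -114.3 
tilt 20.52 @ -96.8 ytool brg 112.3 yz -0.311 F [-0.   0.3 -0.8] w 0.08764169672004841 0.0
[-0.04172875 -0.34799741 -0.93656634]
```

Tilt is now 20.5° at bearing -96.8°, almost exactly along the tote's -x (-97.7°). Next I'll plan the transfer to the tote and the final turn.

Run:
```python
from go import *
p,Rm=st(0); yaw=np.radians(82.3); T0=R.from_euler('z',yaw).as_matrix(); z=Rm[:,2]
for f in(-110,-105,-100,-95,-90,90,95,100,105):
    T=R.from_rotvec(np.radians(f)*z).as_matrix()@T0; b=T@(np.array([-.79,.59,0])/np.hypot(.79,.59)); 
    print(f,'corner dip',np.degrees(np.arcsin(-b[2])).round(1),'x dip',np.degrees(np.arcsin(T[2,0])).round(1),'y dip',np.degrees(np.arcsin(-T[2,1])).round(1),'tilt',np.degrees(np.arccos(T[2,2])).round(1))
for want in(172.3,-7.7):
    w=np.array([np.cos(np.radians(want)),np.sin(np.radians(want)),0]); w-=z*(w@z)
    c=Rm.T@w; print(want,'turn',np.arctan2(-c[0],c[1]))
g=np.array([.532,-.173,.092]); pre=g-.12*z; print('pre',pre,'tcp',g+.019*z)
tr=np.arctan2(-(Rm.T@(np.array([np.cos(np.radians(-7.7)),np.sin(np.radians(-7.7)),0])))[0],(Rm.T@np.array([np.cos(np.radians(-7.7)),np.sin(np.radians(-7.7)),0]))[1])
R2=rows(p,Rm,[.3,-.78,.28],20,tr)
rows(np.array([.3,-.78,.28]),R2,pre,20)
```

```text
-110 corner dip 8.5 x dip 25.8 y dip -19.6 tilt 33.4
-105 corner dip 6.9 x dip 24.1 y dip -20.2 tilt 32.3
-100 corner dip 5.4 x dip 22.3 y dip -20.5 tilt 31.1
-95 corner dip 4.0 x dip 20.6 y dip -20.8 tilt 30.0
-90 corner dip 2.6 x dip 18.8 y dip -20.8 tilt 28.7
90 corner dip 28.3 x dip 19.5 y dip 20.2 tilt 28.7
95 corner dip 29.7 x dip 21.2 y dip 20.1 tilt 30.0
100 corner dip 31.1 x dip 23.0 y dip 19.8 tilt 31.1
105 corner dip 32.3 x dip 24.7 y dip 19.4 tilt 32.3
172.3 turn -1.0763259195339205
-7.7 turn 2.0652667340558732
pre [ 0.53700745 -0.13124031  0.20438796] tcp [ 0.53120715 -0.17961195  0.07420524]
[-39.0, -3.9, -8.5, np.float64(0.1033)], [-39.2, 0.1, -8.5, np.float64(0.1033)], [-38.9, 4.1, -8.5, np.float64(0.1033)], [-38.3, 8.1, -8.5, np.float64(0.1033)], [-37.3, 12.0, -8.5, np.float64(0.1033)], [-35.8, 15.8, -8.5, np.float64(0.1033)], [-34.0, 19.4, -8.5, np.float64(0.1033)], [-31.8, 22.8, -8.5, np.float64(0.1033)], [-29.3, 26.0, -8.5, np.float64(0.1033)], [-26.5, 28.9, -8.5, np.float64(0.1033)], [-23.4, 31.4, -8.5, np.float64(0.1033)], [-20.0, 33.7, -8.5, np.float64(0.1033)], [-16.4, 35.6, -8.5, np.float64(0.1033)], [-12.7, 37.1, -8.5, np.float64(0.1033)], [-8.8, 38.2, -8.5, np.float64(0.1033)], [-4.8, 38.9, -8.5, np.float64(0.1033)], [-0.8, 39.2, -8.5, np.float64(0.1033)], [3.3, 39.0, -8.5, np.float64(0.1033)], [7.3, 38.5, -8.5, np.float64(0.1033)], [11.2, 37.5, -8.5, np.float64(0.1033)]
[32.9, 7.4, -8.2, 0.0], x 20
```

>>> {"api": "servo_tool", "payload": {
  "series": [
    [[-39, -4, -8.5, 0], [-39, -4, -8.5, 0], [-39, -4, -8.5, 0], [-39, -4, -8.5, 0], [-39, -4, -8.5, 0], [-39, -4, -8.5, 0], [-39, -4, -8.5, 0], [-39, -4, -8.5, 0], [-39, -4, -8.5, 0], [-39, -4, -8.5, 0]]
  ]
}}

```text
t: 7.73
eef_pos: [-0.0854, -0.9035, 0.2536]
ee_rot: [-2.82, -0.161, -2.807]
force: [1.3, -0.4, 0.2]
width: 0.0878
gripper_force: 0.0
```

>>> {"api": "servo_tool", "payload": {
  "series": [
    [[-39, -4, -8.5, 0], [-39, -4, -8.5, 0], [-39, -4, -8.5, 0], [-39, -4, -8.5, 0], [-39, -4, -8.5, 0], [-39, -4, -8.5, 0], [-39, -4, -8.5, 0], [-39, -4, -8.5, 0], [-39, -4, -8.5, 0], [-39, -4, -8.5, 0]]
  ]
}}

```text
t: 8.57
eef_pos: [0.2962, -0.7826, 0.2832]
ee_rot: [-2.82, -0.159, -2.807]
force: [0.4, -1.2, -0.4]
width: 0.0874
gripper_force: 0.0
```

Run:
```python
from go import *
p,Rm=st(); z=Rm[:,2]; g=np.array([.532,-.173,.092])
w=np.array([np.cos(np.radians(172.3)),np.sin(np.radians(172.3)),0]); c=Rm.T@w; tr=float(np.arctan2(-c[0],c[1])); print(tr)
rows(p,Rm,g-.12*z,20,tr)
```

```text
t 8.5667 q [-0.85  0.38  0.09  0.3  -1.04 -0.48] p [ 0.2962 -0.7826  0.2832] r 0.837 brg -69.3 
tilt 20.49 @ -96.3 ytool brg 112.2 yz -0.312 F [ 0.4 -1.2 -0.4] w 0.08738295945908915 0.0
-1.0770864005062535
[-22.4, 25.6, -8.1, -0.0539], [-23.7, 24.3, -8.1, -0.0539], [-25.0, 23.0, -8.1, -0.0539], [-26.2, 21.6, -8.1, -0.0539], [-27.3, 20.2, -8.1, -0.0539], [-28.4, 18.7, -8.1, -0.0539], [-29.4, 17.1, -8.1, -0.0539], [-30.2, 15.5, -8.1, -0.0539], [-31.0, 13.9, -8.1, -0.0539], [-31.7, 12.2, -8.1, -0.0539], [-32.3, 10.4, -8.1, -0.0539], [-32.9, 8.7, -8.1, -0.0539], [-33.3, 6.9, -8.1, -0.0539], [-33.6, 5.1, -8.1, -0.0539], [-33.8, 3.3, -8.1, -0.0539], [-34.0, 1.5, -8.1, -0.0539], [-34.0, -0.4, -8.1, -0.0539], [-33.9, -2.2, -8.1, -0.0539], [-33.7, -4.0, -8.1, -0.0539], [-33.5, -5.8, -8.1, -0.0539]
```

>>> {"api": "servo_tool", "payload": {
  "series": [
    [[-22, 26, -8, -0.054], [-24, 24, -8, -0.054], [-25, 23, -8, -0.054], [-26, 22, -8, -0.054], [-27, 20, -8, -0.054], [-28, 19, -8, -0.054], [-29, 17, -8, -0.054], [-30, 15.5, -8, -0.054], [-31, 14, -8, -0.054], [-32, 12, -8, -0.054]]
  ]
}}

```text
t: 9.4
eef_pos: [0.4134, -0.4566, 0.2428]
ee_rot: [-2.946, -0.299, -2.268]
force: [0.9, -0.1, -0.0]
width: 0.088
gripper_force: 0.0
```

>>> {"api": "servo_tool", "payload": {
  "series": [
    [[-32, 10, -8, -0.054], [-33, 9, -8, -0.054], [-33, 7, -8, -0.054], [-34, 5, -8, -0.054], [-34, 3, -8, -0.054], [-34, 1.5, -8, -0.054], [-34, 0, -8, -0.054], [-34, -2, -8, -0.054], [-34, -4, -8, -0.054], [-33, -6, -8, -0.054]]
  ]
}}

```text
t: 10.23
eef_pos: [0.5332, -0.1303, 0.2028]
ee_rot: [-3.134, -0.353, -1.699]
force: [-0.1, -0.2, 0.6]
width: 0.0874
gripper_force: 0.0
```

Run:
```python
from go import *
from fit import tp,P
p,Rm=st(); z=Rm[:,2]; g=np.array([.532,-.173,.092]); 
w=np.array([np.cos(np.radians(172.3)),np.sin(np.radians(172.3)),0]); c=Rm.T@w; print('turn',np.arctan2(-c[0],c[1]))
rows(p,Rm,g+.019*z,10)
out=[]
for c in('top','scene'):
    im=eyes.grab_frame(c)[:,:,::-1]; m=proj(c,tp(.532,-.173,1.436,P)).mean(0).astype(int); x0,y0=m[0]-48,m[1]-45
    cr=cv2.resize(im[y0:y0+80,x0:x0+96],None,fx=4,fy=4,interpolation=cv2.INTER_CUBIC); o=np.uint8(255*(cr/255.)**.6)
    for Q in(P[:4],P[4:],[[-.045,0,.101],[.045,0,.101]]):
        for q in proj(c,tp(.532,-.173,1.436,Q)): cv2.circle(o,tuple(np.int32((q-[x0,y0]+.5)*4)),2,(0,0,255),-1)
    for k in(0,.139,.07): cv2.circle(o,tuple(np.int32((proj(c,p+k*z)[0]-[x0,y0]+.5)*4)),3,(0,255,0),-1)
    out.append(o)
cv2.imwrite('pics/d.png',np.hstack(out))
```

```text
t 10.2333 q [ 0.36  0.16 -0.42  0.34 -1.18 -0.65] p [ 0.5332 -0.1303  0.2028] r 0.549 brg -13.7 
tilt 20.24 @ -96.1 ytool brg 172.8 yz -0.007 F [-0.1 -0.2  0.6] w 0.08738083185559116 0.0
turn 0.00557668913476551
[0.2, -0.3, 13.8, 0.0], x 10
```

View pics/d.png

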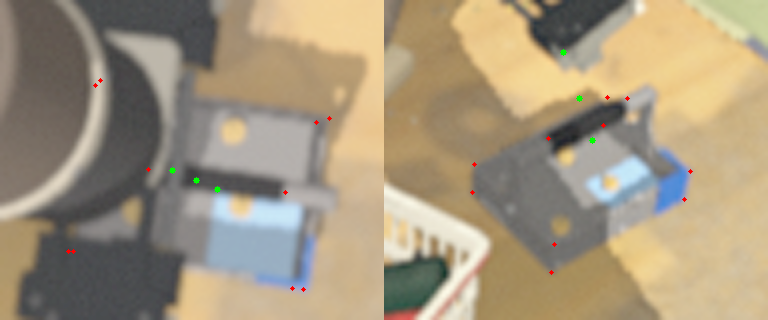

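The gripper is above the bar with the fingers along the tote's y. In the scene half of the picture, the black bar from (548,138) to (625,105) matches the model. In the top half it sits about 1 px (2–3 mm) further out in x, so I'll shift slightly, go down and close.

>>> {"api": "servo_tool", "payload": {
  "series": [
    [[0, 0, 16, 0.005], [0, -0.5, 16, 0], [0, -0.5, 16, 0], [0, -0.5, 16, 0], [0, 0, 16, 0], [0, 0, 16, 0], [0, 0, 15, 0], [0, 0, 12, 0], [0, 0, 10, 0], [0, 0, 5, 0]]
  ]
}}

```text
t: 11.17
eef_pos: [0.5279, -0.1807, 0.072]
ee_rot: [-3.134, -0.354, -1.708]
force: [-0.2, 0.2, 0.4]
width: 0.0876
gripper_force: 0.0
```

>>> {"api": "servo_tool", "payload": {
  "series": [
    [[0, 0, 0, 0], [0, 0, 0, 0], [0, 0, 0, 0], [0, 0, 0, 0], [0, 0, 0, 0], [0, 0, 0, 0], [0, 0, 0, 0], [0, 0, 0, 0], [0, 0, 0, 0], [0, 0, 0, 0]]
  ],
  "claw": 1,
  "grip_force": 50
}}

```text
t: 12.0
eef_pos: [0.5281, -0.1802, 0.0724]
ee_rot: [-3.135, -0.355, -1.707]
force: [1.3, -0.3, -0.5]
width: 0.026
gripper_force: 0.0
```

Run:
```python
from go import *
p,Rm=st(); print('up 0.1 tool',Rm.T@[0,0,100])
```

```text
t 12.0 q [ 0.26  0.28 -0.62  0.44 -0.85 -0.72] p [ 0.5281 -0.1802  0.0724] r 0.558 brg -18.8 
tilt 20.34 @ -96.7 ytool brg 172.3 yz -0.006 F [ 1.3 -0.3 -0.5] w 0.025985226989392197 0.0
up 0.1 tool [ 34.75233046  -0.63210755 -93.76500396]
```

>>> {"api": "servo_tool", "payload": {
  "series": [
    [[0, -2, 0, 0], [0, -1, 0, 0], [0, 0, 0, 0], [0, 0, 0, 0], [0, 0, 0, 0], [0, 0, 0, 0], [0, 0, 0, 0], [0, 0, 0, 0], [0, 0, 0, 0], [0, 0, 0, 0]]
  ]
}}

```text
t: 12.83
eef_pos: [0.531, -0.1807, 0.0725]
ee_rot: [-3.135, -0.355, -1.707]
force: [-0.3, 0.9, -0.4]
width: 0.0005
gripper_force: 0.0
```

>>> {"api": "servo_tool", "payload": {
  "series": [
    [[1, 0, -2, 0], [1, 0, -4, 0], [2, 0, -6, 0], [4, 0, -10, 0], [5, 0, -13, 0], [5, 0, -14, 0], [5, 0, -14, 0], [5, 0, -14, 0], [5, 0, -14, 0], [4, 0, -10, 0]]
  ]
}}

```text
t: 13.67
eef_pos: [0.531, -0.18, 0.1824]
ee_rot: [-3.133, -0.354, -1.707]
force: [0.3, -0.0, 0.0]
width: 0.0004
gripper_force: 0.0
```

Run:
```python
from go import *
p,Rm=st()
out=[]
for c in('top','scene'):
    im=eyes.grab_frame(c)[:,:,::-1]; m=proj(c,p-[0,0,.06])[0].astype(int); x0,y0=m[0]-48,m[1]-45
    cr=cv2.resize(im[y0:y0+90,x0:x0+96],None,fx=4,fy=4,interpolation=cv2.INTER_CUBIC); out.append(np.uint8(255*(cr/255.)**.6))
cv2.imwrite('pics/e.png',np.hstack(out))
```

```text
t 13.6667 q [ 0.27  0.17 -0.46  0.37 -1.1  -0.6 ] p [ 0.531  -0.18    0.1824] r 0.561 brg -18.7 
tilt 20.3 @ -96.3 ytool brg 172.3 yz -0.008 F [ 0.3 -0.   0. ] w 0.00037742301717927845 0.0
```

View pics/e.png

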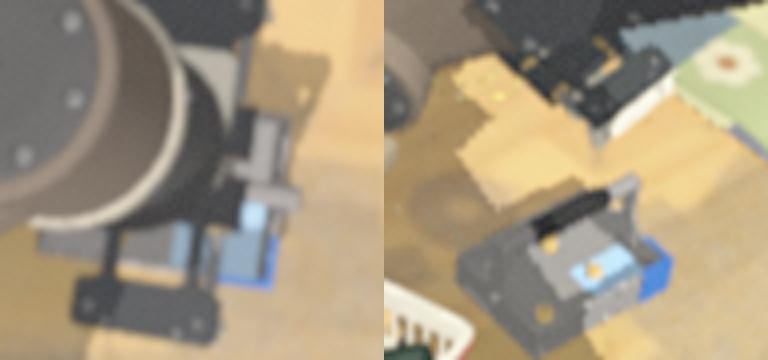

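The fingers shut on nothing (width 0). In the scene half the tote still stands on the table, with its bar around (575,210). I'll measure it again.

Run:
```python
from fit import *
from go import *
c='scene'; eyes.grab_frame(c); r=trace(c,'tote'); print([(round(d['conf'],2),int(d['mask'].sum()),np.argwhere(d['mask']).mean(0)) for d in r])
M=cv2.resize(r[0]['mask'].astype(np.uint8),None,fx=4,fy=4,interpolation=cv2.INTER_LINEAR)
cost=lambda v:1-(sil(c,v)&M).sum()/(sil(c,v)|M).sum()
b=minimize(cost,[.53,-.17,1.43],method='Nelder-Mead',options=dict(initial_simplex=np.array([.53,-.17,1.43])+np.array([[0,0,0],[.01,0,0],[0,.01,0],[0,0,.15]]),maxfev=100)); print(b.x,b.fun)
p,Rm=st(0)
im=eyes.grab_frame(c)[:,:,::-1]; x0,y0=270,130
o=cv2.resize(im[y0:y0+90,x0:x0+110],None,fx=7,fy=7,interpolation=cv2.INTER_CUBIC); o=np.uint8(255*(o/255.)**.6)
for Q,col in((tp(.532,-.173,1.436,P),(0,0,255)),(tp(.532,-.173,1.436,[[-.045,0,.101],[.045,0,.101],[-.045,0,.083],[.045,0,.083],[0,0,.092]]),(0,0,255)),([p,p-Rm[:,2]*.019,p-Rm[:,2]*.066],(0,255,0)),([p-[0,0,.11]],(255,0,255))):
    for q in proj(c,Q): cv2.circle(o,tuple(np.int32((q-[x0,y0]+.5)*7)),3,col,-1)
cv2.imwrite('pics/f.png',o)
```

```text
[(0.65, 1401, array([190.72019986, 294.89007852]))]
[ 0.531219   -0.17135114  1.44898613] 0.055140186915887845
```

View pics/f.png

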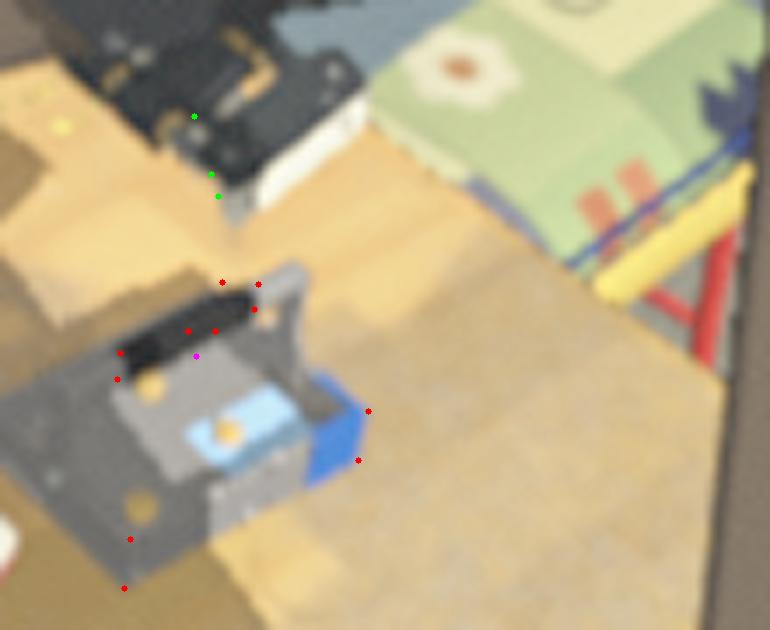

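The tote hasn't moved, and on paper the fingers should have had the bar between them. I'll reopen, go down again slightly deeper, and look before closing.

>>> {"api": "servo_tool", "payload": {
  "series": [
    [[0, 0, 0, 0], [0, 0, 0, 0], [0, 0, 0, 0], [0, 0, 0, 0], [0, 0, 0, 0], [-4, 0, 11, 0], [-4, 0, 11, 0], [-4, 0, 11, 0], [-4, 0, 11, 0], [-4, 0, 11, 0]]
  ],
  "claw": -1
}}

```text
t: 14.75
eef_pos: [0.5307, -0.1806, 0.1209]
ee_rot: [-3.135, -0.355, -1.707]
force: [-0.5, 1.1, 0.3]
width: 0.0616
gripper_force: 0.0
```

>>> {"api": "servo_tool", "payload": {
  "series": [
    [[-2, 0, 5, 0], [-2, 0, 5, 0], [-2, 0, 6, 0], [-2, 0, 7, 0], [-2, 0, 7, 0], [-2, 0, 7, 0], [-2, -1, 7, 0], [-1, -1, 7, 0], [-1, 0, 6, 0], [-1, 0, 4, 0]]
  ]
}}

```text
t: 15.58
eef_pos: [0.5321, -0.1864, 0.0574]
ee_rot: [-3.136, -0.355, -1.707]
force: [0.3, 0.2, 0.0]
width: 0.0877
gripper_force: 0.0
```

Run:
```python
from go import *
p,Rm=st(); out=[]
for c,x0,y0 in(('top',270,160),('scene',260,135)):
    im=eyes.grab_frame(c)[:,:,::-1]
    o=cv2.resize(im[y0:y0+90,x0:x0+80],None,fx=5,fy=5,interpolation=cv2.INTER_CUBIC); o=np.uint8(255*(o/255.)**.5)
    for q in proj(c,[p,p-Rm[:,2]*.019]): cv2.circle(o,tuple(np.int32((q-[x0,y0]+.5)*5)),2,(0,255,0),-1)
    out.append(o)
cv2.imwrite('pics/g.png',np.hstack(out))
```

```text
t 15.5833 q [ 0.24  0.31 -0.63  0.46 -0.82 -0.73] p [ 0.5321 -0.1864  0.0574] r 0.564 brg -19.3 
tilt 20.36 @ -96.8 ytool brg 172.3 yz -0.005 F [0.3 0.2 0. ] w 0.08774161141034861 0.0
```

View pics/g.png

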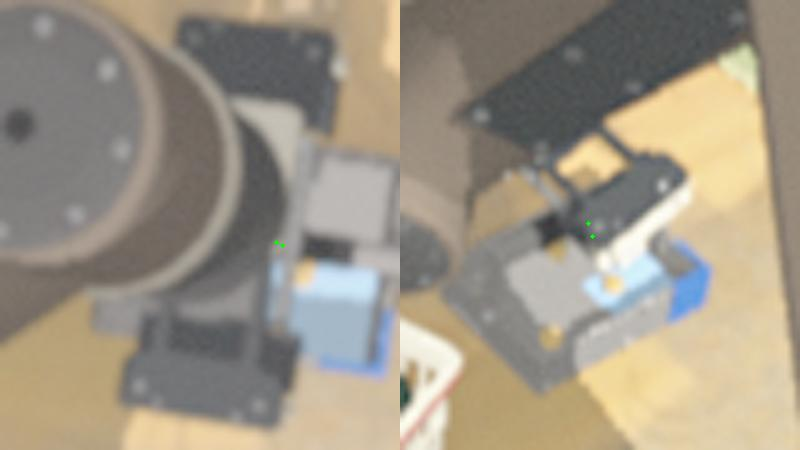

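The near finger's tip is in front of the bar at about (610,255) and the far finger behind it at (545,185), so they straddle it. Closing at this depth.

>>> {"api": "servo_tool", "payload": {
  "series": [
    [[0, 0, 0, 0], [0, 0, 0, 0], [0, 0, 0, 0], [0, 0, 0, 0], [0, 0, 0, 0], [0, 0, 0, 0], [0, 0, 0, 0], [0, 0, 0, 0], [0, 0, 0, 0], [0, 0, 0, 0]]
  ],
  "claw": 0.8,
  "grip_force": 50
}}

```text
t: 16.52
eef_pos: [0.5324, -0.1861, 0.0584]
ee_rot: [-3.135, -0.355, -1.707]
force: [0.4, -0.4, -0.3]
width: 0.0267
gripper_force: 0.0
```

>>> {"api": "servo_tool", "payload": {
  "series": [
    [[0, 0, 0, 0], [0, 0, 0, 0], [0, 0, 0, 0], [0, 0, 0, 0], [0, 0, 0, 0], [0, 0, 0, 0], [0, 0, 0, 0], [0, 0, 0, 0], [0, 0, 0, 0], [0, 0, 0, 0]]
  ],
  "claw": 1
}}

```text
t: 17.35
eef_pos: [0.5323, -0.1862, 0.0583]
ee_rot: [-3.135, -0.355, -1.707]
force: [-1.5, -0.6, 0.4]
width: 0.0162
gripper_force: 50.0
```

Gripped this time: 16 mm wide at 50 N. Lifting gently.

>>> {"api": "servo_tool", "payload": {
  "series": [
    [[1, 0, -2, 0], [1, 0, -4, 0], [2, 0, -6, 0], [4, 0, -10, 0], [5, 0, -14, 0], [5, 0, -14, 0], [5, 0, -14, 0], [5, 0, -14, 0], [4, 0, -12, 0], [3, 0, -8, 0]]
  ],
  "grip_force": 60
}}

```text
t: 18.18
eef_pos: [0.5325, -0.1845, 0.1642]
ee_rot: [-3.133, -0.354, -1.707]
force: [0.8, -0.3, -4.0]
width: 0.0161
gripper_force: 60.0
```

Run:
```python
from go import *
p,Rm=st(); out=[]
for c,x0,y0 in(('top',270,160),('scene',260,110)):
    im=eyes.grab_frame(c)[:,:,::-1]
    o=cv2.resize(im[y0:y0+90,x0:x0+80],None,fx=5,fy=5,interpolation=cv2.INTER_CUBIC); o=np.uint8(255*(o/255.)**.5)
    for q in proj(c,[p,p-Rm[:,2]*.019]): cv2.circle(o,tuple(np.int32((q-[x0,y0]+.5)*5)),2,(0,255,0),-1)
    out.append(o)
cv2.imwrite('pics/i.png',np.hstack(out))
```

```text
t 18.1833 q [ 0.26  0.19 -0.48  0.38 -1.06 -0.61] p [ 0.5325 -0.1845  0.1642] r 0.564 brg -19.1 
tilt 20.29 @ -96.4 ytool brg 172.3 yz -0.008 F [ 0.8 -0.3 -4. ] w 0.01606986041670441 59.986082911491394
```

View pics/i.png

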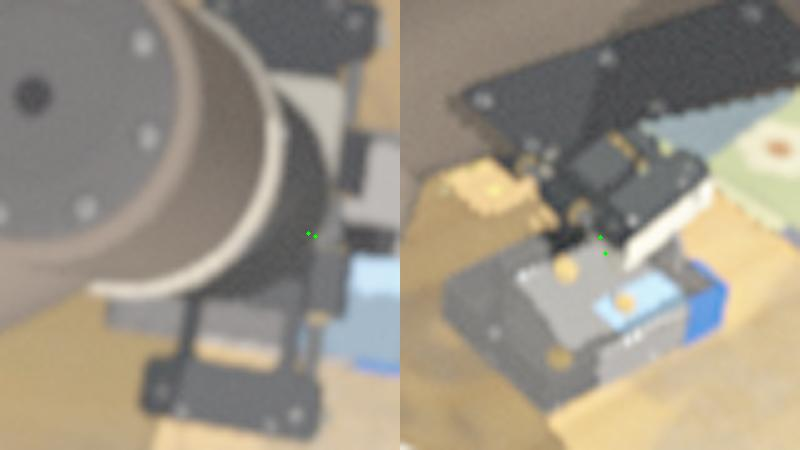

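The tote hangs level about 10 cm up. All three discs in view are on the floor, and the blue sleeve is at (705,300). Now I'll turn +1.71 rad about the leaning tool axis.

>>> {"api": "servo_tool", "payload": {
  "series": [
    [[0, 0, -1, 0.04], [0, 0, -1, 0.07], [0, 0, -1, 0.09], [0, 0, -1, 0.09], [0, 0, -1, 0.09], [0, 0, -1, 0.09], [0, 0, -1, 0.09], [0, 0, -1, 0.09], [0, 0, -1, 0.09], [0, 0, -1, 0.09]]
  ]
}}

```text
t: 19.12
eef_pos: [0.5317, -0.1814, 0.1708]
ee_rot: [-2.87, -0.232, -2.572]
force: [0.1, -0.1, -4.5]
width: 0.0158
gripper_force: 60.0
```

>>> {"api": "servo_tool", "payload": {
  "series": [
    [[0, 0, -1, 0.1], [0, 0, -1, 0.1], [0, 0, -1, 0.1], [0, 0, -1, 0.1], [0, 0, -1, 0.1], [0, 0, -1, 0.1], [0, 0, -1, 0.1], [0, 0, -1, 0.09], [0, 0, -1, 0.06], [0, 0, -1, 0.03]]
  ]
}}

```text
t: 19.95
eef_pos: [0.532, -0.1779, 0.1801]
ee_rot: [-2.791, 0.054, 2.873]
force: [-0.1, -0.1, -3.1]
width: 0.0157
gripper_force: 60.0
```

>>> {"api": "servo_tool", "payload": {
  "series": [
    [[0, 0, 0, 0], [0, 0, 0, 0], [0, 0, 0, 0], [0, 0, 0, 0], [0, 0, 0, 0], [0, 0, 0, 0], [0, 0, 0, 0], [0, 0, 0, 0], [0, 0, 0, 0], [0, 0, 0, 0]]
  ]
}}

```text
t: 20.78
eef_pos: [0.5327, -0.1779, 0.1812]
ee_rot: [-2.791, 0.055, 2.877]
force: [0.4, 0.2, -3.4]
width: 0.0162
gripper_force: 60.0
```

```bash
cat > look.py <<'E'
import sys
from go import *
from fit import P
p,Rm=st()
# grasp-time tool rotation (rpy at grasp) relates the tote to the tool
Rg=R.from_euler('xyz',[-3.135,-.355,-1.707]).as_matrix(); T0=R.from_euler('z',np.radians(82.3)).as_matrix()
T=Rm@Rg.T@T0; o0=p+Rm@Rg.T@(np.array([.533,-.173,0])-[.5323,-.1862,.0583])
b=T@(np.array([-.79,.59,0])/np.hypot(.79,.59)); print('pred dip',np.degrees(np.arcsin(-b[2])),'low z',min((o0+T@np.array(q))[2] for q in P[:4]))
out=[]
for c in('top','scene'):
    im=eyes.grab_frame(c)[:,:,::-1]; m=proj(c,o0+T@[-.04,.03,.03])[0].astype(int); x0,y0=m-[40,45]
    o=cv2.resize(im[y0:y0+90,x0:x0+80],None,fx=5,fy=5,interpolation=cv2.INTER_CUBIC); o=np.uint8(255*(o/255.)**.5)
    for q in proj(c,[o0+T@np.array(q) for q in P]): cv2.circle(o,tuple(np.int32((q-[x0,y0]+.5)*5)),2,(0,0,255),-1)
    out.append(o)
cv2.imwrite('pics/'+sys.argv[1],np.hstack(out))
E
python3 look.py j.png
```

```text
t 20.7833 q [ 0.27  0.18 -0.46  0.37 -1.11 -2.31] p [ 0.5327 -0.1779  0.1812] r 0.562 brg -18.5 
tilt 20.34 @ -96.7 ytool brg 73.7 yz -0.343 F [ 0.4  0.2 -3.4] w 0.016175906636117954 59.9979043006897
pred dip 30.287659334802722 low z 0.0858051139508031
```

View pics/j.png

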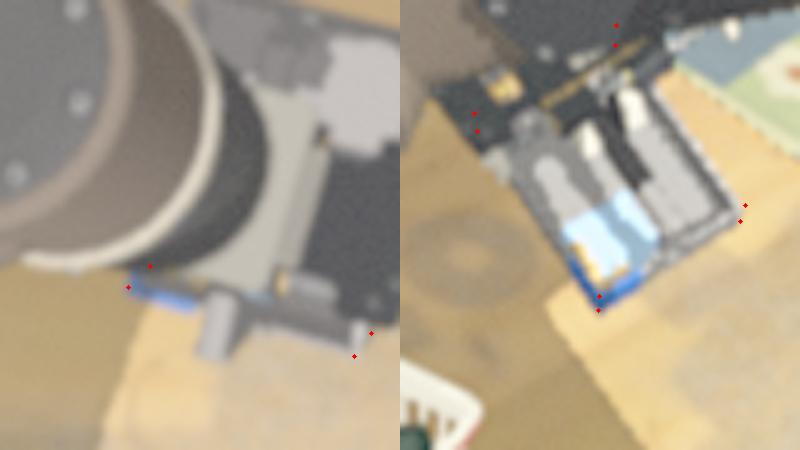

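The tote hangs tipped with the blue corner lowest, at scene crop pixel (600,300), matching the prediction. Brass shows beside it around (610,260). I'll check in numbers where all the brass is.

```bash
cat > brass.py <<'E'
from go import *
p,Rm=st(0)
Rg=R.from_euler('xyz',[-3.135,-.355,-1.707]).as_matrix(); T0=R.from_euler('z',np.radians(82.3)).as_matrix()
T=Rm@Rg.T@T0; o0=p+Rm@Rg.T@(np.array([.533,-.173,0])-[.5323,-.1862,.0583])
def tofloor(c,uv,h=.012):
    k=K[c]; Rc=cv2.Rodrigues(k['rvec'])[0]; o=-Rc.T@k['tvec'].ravel(); d=Rc.T@np.linalg.inv(k['mtx'])@np.array([*uv,1.])
    a=T.T@(o-o0); e=T.T@d; return a+e*(h-a[2])/e[2]
for c in('scene','top'):
    im=eyes.grab_frame(c); hsv=cv2.cvtColor(im,cv2.COLOR_RGB2HSV)
    m=np.uint8((hsv[...,0]>9)&(hsv[...,0]<28)&(hsv[...,1]>90)&(hsv[...,2]>70))
    q=np.array([o0+T@np.array([x,y,.012]) for x,y in((-.075,-.055),(.075,-.055),(.075,.055),(-.075,.055))])
    roi=np.zeros_like(m); cv2.fillConvexPoly(roi,np.int32(proj(c,q).round()),1); m&=roi
    n,_,s,ce=cv2.connectedComponentsWithStats(m)
    for i in range(1,n):
        if s[i,4]>3: print(c,s[i,4],ce[i].round(1),'tote mm',(tofloor(c,ce[i])*1000).round(0))
    print(c,'net',[(round(d['conf'],2),int(d['mask'].sum()),(tofloor(c,np.argwhere(d['mask']).mean(0)[::-1])*1000).round(0)) for d in trace(c,'deadeye_1')])
s=proj('scene',[o0+T@[-.055,.035,.01]])[0].astype(int)
im=eyes.grab_frame('scene')[:,:,::-1]; o=cv2.resize(im[s[1]-30:s[1]+20,s[0]-32:s[0]+32],None,fx=12,fy=12,interpolation=cv2.INTER_CUBIC)
cv2.imwrite('pics/k.png',o); print(telemetry.get_state()['t'])
E
python3 brass.py
```

```text
scene 14 [289.4 142.3] tote mm [ 66. -11.  12.]
scene 20 [293.4 177.8] tote mm [-52.  49.  12.]
scene net []
top 9 [335.6 221.2] tote mm [-63. -11.  12.]
top net []
21.1333
```

View pics/k.png

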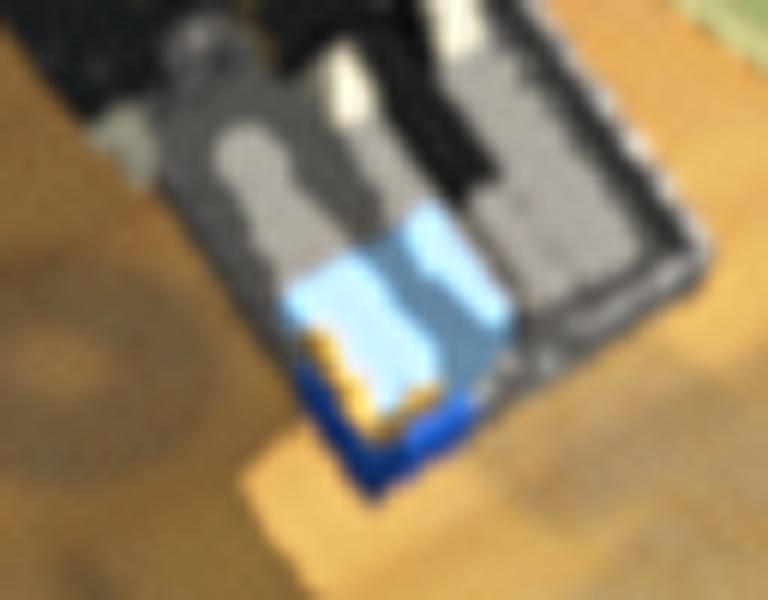

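The brass is packed along both walls at the blue corner, at (310–430, 335–430). One possible straggler shows near the -x wall at tote y ≈ -11 mm. I'll roll the tip towards +y with some jiggle, then back.

>>> {"api": "servo_tool", "payload": {
  "series": [
    [[0, 5, 0, -0.06], [0, -5, 0, -0.1], [0, 6, 0, -0.1], [0, -6, 0, -0.1], [0, 6, 0, -0.1], [0, -6, 0, -0.1], [0, 6, 0, -0.06], [0, -6, 0, 0], [0, 6, 0, 0], [0, -6, 0, 0]]
  ]
}}

```text
t: 21.97
eef_pos: [0.5341, -0.1774, 0.1807]
ee_rot: [-2.821, -0.156, -2.822]
force: [-0.4, -0.1, -3.3]
width: 0.0157
gripper_force: 60.0
```

>>> {"api": "servo_tool", "payload": {
  "series": [
    [[0, 0, 0, 0.04], [0, 0, 0, 0.06], [0, 0, 0, 0.08], [0, 0, 0, 0.08], [0, 0, 0, 0.08], [0, 0, 0, 0.08], [0, 0, 0, 0.08], [0, 0, 0, 0.06], [0, 0, 0, 0.04], [0, 0, 0, 0.02]]
  ]
}}

```text
t: 22.8
eef_pos: [0.5346, -0.1781, 0.1811]
ee_rot: [-2.791, 0.056, 2.874]
force: [0.2, 0.4, -3.7]
width: 0.0158
gripper_force: 60.0
```

>>> {"api": "servo_tool", "payload": {
  "series": [
    [[3, 3, 0, 0], [-3, -3, 0, 0], [4, 4, 0, 0], [-4, -4, 0, 0], [4, 4, 0, 0], [-4, -4, 0, 0], [0, 0, 0, 0], [0, 0, 0, 0], [0, 0, 0, 0], [0, 0, 0, 0]]
  ]
}}

```text
t: 23.63
eef_pos: [0.5345, -0.1779, 0.181]
ee_rot: [-2.791, 0.054, 2.877]
force: [-0.2, -0.2, -3.6]
width: 0.0159
gripper_force: 60.0
```

```bash
python3 brass.py
python3 - <<'E'
from go import *
st(); exec(open('brass.py').read().split("for c in")[0])
for c in('scene','top'): print(c,proj(c,[o0+T@[-.067,-.011,.012],o0+T@[-.067,.047,.012],o0+T@[.066,-.011,.012]]).round(1).tolist())
t=eyes.grab_frame('top'); print(t[216:227,330:341].tolist()[5])
E
```

```text
scene 16 [288.3 142.5] tote mm [66. -8. 12.]
scene 4 [285.5 148.5] tote mm [53. 12. 12.]
scene 24 [294.  177.8] tote mm [-54.  46.  12.]
scene net []
top 8 [335.6 220. ] tote mm [-62. -11.  12.]
top net []
23.8833
t 23.8833 q [ 0.27  0.18 -0.45  0.37 -1.11 -2.31] p [ 0.5345 -0.1778  0.1811] r 0.563 brg -18.4 
tilt 20.34 @ -96.7 ytool brg 73.7 yz -0.343 F [-0.6  0.1 -3.5] w 0.015712867484735653 59.99804735183716
scene [[309.9, 172.1], [295.9, 180.9], [289.0, 142.1]]
top [[335.2, 221.9], [313.6, 215.4], [346.7, 171.8]]
[[142, 138, 128], [134, 129, 121], [117, 113, 105], [91, 89, 84], [75, 69, 63], [114, 94, 65], [152, 124, 82], [132, 113, 88], [110, 105, 99], [111, 108, 107], [112, 109, 108]]
```

Run:
```python
exec(open('brass.py').read().split("for c in")[0])
im=eyes.grab_frame('scene'); h=cv2.cvtColor(im,cv2.COLOR_RGB2HSV)
print('scene rows 166-184, cols 284-314: B brass, b blue, l lightblue, . other')
for v in range(166,186):
    print(v,''.join('B' if 8<a<30 and s>80 and w>60 else 'b' if 95<a<130 and s>150 else 'l' if 90<a<125 and s>50 else '.' for a,s,w in h[v,284:315]))
# expected pixels for 4 packed discs
for q in((-67,47),(-51,47),(-35,47),(-67,31),(-53,33)): print(q,proj('scene',[o0+T@[q[0]/1e3,q[1]/1e3,.012]]).round(1)-[284,0])
```

```text
scene rows 166-184, cols 284-314: B brass, b blue, l lightblue, . other
166 ..........llllll..l............
167 .........llllllll..l...........
168 .......ll.lllllllll.l..........
169 ......ll...llllllllll..........
170 .....ll....lllllllllll.........
171 B...ll.....llllllllllll........
172 B...ll.......llllllllll........
173 BB..l.....l...llllllllll.......
174 BBB...BBB.ll...llllllll........
175 BBBB..BBB..l....llllll........B
176 BBBB...BB....l...lllll......BBB
177 BBBBBlb.BBB..l....ll.......BBBB
178 BBBBBlbb.BB..l.BB.ll.....BBBBBB
179 BBBBB.bblBBB..BB.lbbl...BBBBBBB
180 BBBBBB.bb.BB..B.lbbbl.BBBBBBBBB
181 BBBBBBB.bb.BBB.lbbbl.BBBBBBBBBB
182 BBBBBBBBlbl..lbbbbblBBBBBBBBBBB
183 BBBBBBBB.bblbbbbbl..BBBBBBBBBBB
184 BBBBBBBBB.bbbbbl.BBBBBBBBBBBBBB
185 BBBBBBBBBBlbbl..BBBBBBBBBBBBBBB
(-67, 47) [[ 11.9 180.9]]
(-51, 47) [[  9.3 177.1]]
(-35, 47) [[  6.8 173.5]]
(-67, 31) [[ 15.8 178.4]]
(-53, 33) [[ 13.  175.5]]
```

```bash
python3 -c "
from station import ticket,telemetry
s=telemetry.get_state();print(s['t'],s['qd'],s['width']);print(ticket.job_done())"
```

```text
23.9833 [1.64627791e-04 5.35837984e-05 1.54065611e-04 1.44219632e-03
 4.00745229e-04 1.92376947e-03] 0.015940818455535587
the job is handed in; nothing more can be done
None
```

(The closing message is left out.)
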